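# Draw the spring tester's slide out to the set mark and hold it

### The arm

A 7-joint arm with a two-finger parallel gripper is mounted at the origin on a cart in front of the work surface, level with it; the furniture and walls round the work are solid. World frame = base frame: x ahead of the robot, y to its left, z up, the work surface at z = 0. Lengths are in m, angles in rad, forces in N, time in s.
With the tool pointing down it reaches from about 0.425 to 0.925 m from the base axis. Payload 6.8 kg.
Tool frame: the origin (TCP) lies on the centre line of the jaws, within the pads' length; the fingertips stand 19 mm ahead of it and the grasp point (between the pads) is the TCP; z points along the fingers, y is the line along which they close (so a half turn about z gives the same grasp; the last joint's range is limited). The gripper opens to 85 mm and grips with 20 to 120 N. Pads are 22 mm wide; open, the fingers measure 114 mm over their backs; the gripper's body (76 mm by 85 mm) begins 54 mm behind the grasp point. The pads swing forward as they close: fully open they stand 13 mm farther back than shut.
Start: joints at [1.083, 0.477, 0.022, 1.555, -0.011, 1.109, -0.083], TCP at [0.25, -0.627, 0.25] pointing down, gripper open.
Joint ranges: [-2.96, 2.96], [-0.34, 2.1], [-1.41, 1.46], [0.24, 2.44], [-1.37, 4.51], [0.17, 1.92], [-2.96, 2.96]. Speed limits (rad/s): [2.39, 2.39, 3.14, 3.14, 3.14, 3.14, 3.14].

### API

Orientations are given as a rotation vector (axis times angle).
In Python, from bench import r gives the robot as it stands. The module is installed in compiled form; this text tells all that it offers.
- The arm moves only by the tool arm_command, never from a script. Its argument "rows" is a list of rows, each an object of numbers: "fingers": the opening, from -1 (shut) to 1 (fully open); "x", "y", "z": the shift along the tool's x, y, z in m; "ax", "ay", "az": the turn, a rotation vector about the tool's x, y, z in degrees. In form: [{"fingers": .., "x": .., "y": .., "z": .., "ax": .., "ay": .., "az": ..}, ...]. A call has 1 to 10 rows; each row shifts and turns the commanded pose from where the row before left it, along the tool's axes as they then stand; what a row does not reach is not made up. A row lasts 1/12 s, in which the tool goes at most 41.7 mm and 7.16 degrees, less where a joint would pass 70% of its speed; a pose out of reach is approached as far as the arm can. A call is refused whole if a number of a shift passes 0.0417 or a number of a turn 7.16, either way. A call with a gripper value outside its range is refused whole. The fingers move at their own pace and stop on an object; "grip_force" is the grip in N (left out, the last holds). Time passes only in rows, so rows that do not move let the fingers close. It gives the time, the measured TCP pose, the force, the opening and the grip force at its end, in the units of the state.
- r.get_obs(): the state, without advancing time (a new reading comes with each control period).
- r.grab_frame(name): name is "scene" or "top" or "wrist"; returns a dict with "frame" (480x640x3 uint8, red, green, blue), "depth" (480x640 float32, m along the optical axis (not along the pixel's ray), 0 where there is no reading), "K" (3x3 intrinsics, pixels), "distortion" ([k1, k2, p1, p2, k3] as OpenCV has them; the pictures are not rectified), "world_from_camera" (4x4, takes a point from camera to world coordinates). Camera axes: x right, y down, z forward; pixel columns grow to the right and rows downward; lengths in m; the calibration is good to about 2 mm. A picture is of the moment at which its call begins.
- r.hand_in(): hands the job in; it is judged then, once.
The state is a dict: "clock": time; "joints": joint angles; "qvel": joint speeds; "tau": joint torques, N m; "tcp_pos": TCP position; "orientation": TCP orientation; "contact_force": force on the tool from outside, world axes, zero at the start; "moment": the same for the moment, N m; "grip_width": finger opening in m; "gripper_force": force on a finger pad.
Only numpy, scipy, OpenCV 4.12 (cv2) and the standard library are available. Lean on these libraries where they do the work, as an engineer would, in place of code of your own. Each camera call takes 0.05 s, during which the arm holds its last target. There are 200 camera calls.

### The job

On the spring tester, first swing the guard arm by its knob away from over the pull handle, round towards the spring-tube end as far as it goes, and do this before you pull the slide at all. Then take the pull handle, draw the slide out against its spring until its pointer stands in line with the middle of the gap in the rider on the scale, and keep it there: finish while still holding the handle, since the slide springs back if let go. Leave the other things on the bench where they stand.

Things in the scene. Friction and masses are not known exactly. Their poses are not given: they have to be found in the camera images.
- tester: spring tester's fixed grey base plate, 240 (x) x 360 (y) x 12 mm; origin: centre of underside. Own +x points away from the robot (within 0.3 rad), +y to its left; the slide pulls out along -y. Spring tube (42 mm across, top 61 mm up) at y = 50 to 175; scale rail (22 mm wide, top 28 mm up) along the near edge, x = -102; guard arm's post (22 mm across) at x = 100, y = 0.
- carriage: the slide: steel block 76 (x) x 60 (y) mm on two rails, top 44 mm above the bench, with a rod into the spring tube. Origin is the tester's origin when fully home (as at the start) and moves along the tester's -y when pulled; travel 130 mm. The spring pulls it home with 3.5 N, plus 0.7 N per 10 mm pulled; let go, it returns home.
- pull_handle (a point): middle of the pull handle's bar, 92 mm above the bench: black, 14 mm thick, lying along the tester's x, 66 mm long between two 10 mm uprights on the slide; open below (41 mm to the slide's top). Grip from above with fingers on its +y and -y sides. Moves with the slide; axes as the tester's.
- pointer_tip (a point): tip of the slide's pointer, a 3 mm wide dark steel blade that sticks out from the slide to the scale; 37 mm above the bench, 87 mm from the handle's middle along the tester's -x. Moves with the slide; axes as the tester's.
- rider: dark steel saddle fixed on the scale rail, 30 x 30 mm, with two upright jaws (10 mm long each, tops 44 mm above the bench) and between them a 10 mm gap, open to the slide. It lies 50 to 100 mm along the tester's -y from the pointer's start. Origin: middle of the gap, 28 mm above the bench; axes as the tester's. The pointer passes 1 mm beside the jaws; on the mark its y in this frame is 0.
- guard_arm (a joint): angle of the guard arm: flat steel bar on a vertical hinge with a 66 x 50 mm plate covering the pull handle (underside 117, top 124 mm above the bench). 0: points along the tester's -x, over the handle; grows as the knob swings to +y (clockwise from above); 1.57: points along +y; end stop 1.65. Starts at -0.25 to 0.25, stays where left (under 1 N at the knob).
- swing_knob (a point): on the axis of the guard arm's black upright round knob, 22 mm across, reaching from 124 to 169 mm above the bench; the point is 150 mm above the bench and 150 mm from the hinge axis. It turns with the arm.
- swing_pivot (a point): point on the guard arm's vertical hinge axis, at the knob's height (150 mm above the bench)
- oil_bottle: bystander: white oil bottle with a thin red spout, 50 x 49 x 166 mm, upright; origin at the centre of its underside
- mag_base: bystander: grey switchable magnet block with a black knob, 60 x 50 x 80 mm; origin at the centre of its underside
- tape_roll: bystander: roll of tape lying flat, 95 mm across, 24 mm high; origin at the centre of its underside
- spring_a: bystander: loose coil spring standing upright, 38 mm across, 52 mm high, on the base plate beside the spring tube; origin at the centre of its underside
- spring_b: bystander: the same kind of coil spring, standing on the far side of the tester; origin at the centre of its underside
- marker: bystander: thick marker pen lying flat, 140 x 17 x 19 mm; origin at the centre of its underside

How it is judged:
By the outcome, as a careful person would: the job done as asked, in the order asked, and still so for the second after the job is handed in, while the arm keeps its last pose, push and grip.
It also fails if it takes over 58 s, if anything falls off the work surface, if the arm or the gripper's body presses on something with over 40 N, if the wrist force passes 120 N, or if a joint passes its speed limit or range.

## Working session

There is one attempt and no reset: what is moved stays moved. The work goes in short steps, Python scripts to look and compute and a tool call to move; the robot and the scene stay as the last step left them, time stands still between calls to the robot, and variables do not carry over. Pictures are saved under pics/ and viewed, at most 10 in all, crops included, and the job is handed in when it is done.

Besides the shell and the picture viewer there is one more tool, called after "Call:" as name([rows], argument=value, ...), one row to a line, values as JSON. arm_command: Moves the arm, as the interface text tells. Its arguments: {"type":"object","properties":{"rows":{"type":"array"},"grip_force":{"type":"number"}},"required":["rows"]}

```bash
mkdir -p pics; cat > h.py <<'E'
import numpy as np, cv2
from bench import r
def grab(n,name=None):
    f=r.grab_frame(n); np.savez(f'{name or n}.npz',**f)
    if name: cv2.imwrite(f'pics/{name}.png',f['frame'][:,:,::-1])
    return f
def load(name): return dict(np.load(f'{name}.npz'))
def ray(f,uv):
    p=cv2.undistortPoints(np.array(uv,float).reshape(-1,1,2),f['K'],f['distortion']).reshape(-1,2)
    T=f['world_from_camera']; d=np.c_[p,np.ones(len(p))]@T[:3,:3].T
    return T[:3,3],d
def onz(f,uv,z):
    o,d=ray(f,uv); return o+d*((z-o[2])/d[:,2])[:,None]
def deproj(f,uv):
    o,d=ray(f,uv); z=np.array([f['depth'][int(v),int(u)] for u,v in uv]); return o+d*z[:,None]
E
python3 - <<'E'
from h import *
grab('top','top1');f=grab('scene','scene1')
o=r.get_obs();print({k:np.round(v,3) for k,v in o.items()})
print(load('top1')['world_from_camera'],f['world_from_camera'])
E
```

```text
{'clock': np.float64(0.1), 'joints': array([ 1.083,  0.478,  0.022,  1.556, -0.011,  1.109, -0.083]), 'qvel': array([ 0.   , -0.001, -0.   , -0.004,  0.001, -0.001, -0.   ]), 'tau': array([ 4.0000e-03, -5.9776e+01,  1.6130e+00, -2.8195e+01,  1.3000e-02,
        5.0000e-03,  0.0000e+00]), 'tcp_pos': array([ 0.25 , -0.626,  0.249]), 'orientation': array([-3.084e+00, -5.930e-01,  1.000e-03]), 'contact_force': array([ 0.134, -0.253, -0.883]), 'moment': array([-0.039,  0.038,  0.089]), 'gripper_force': np.float64(0.0), 'grip_width': np.float64(0.085)}
[[ 9.01850919e-04 -9.96283696e-01  8.61277164e-02  4.83317181e-01]
 [-9.99960327e-01 -1.35220869e-04  8.90650333e-03  3.23866588e-02]
 [-8.86175779e-03 -8.61323319e-02 -9.96244293e-01  1.13841942e+00]
 [ 0.00000000e+00  0.00000000e+00  0.00000000e+00  1.00000000e+00]] [[-0.42071399 -0.45723374  0.78354135 -0.12468024]
 [-0.90714705  0.22075694 -0.35826052  0.35470867]
 [-0.00916339 -0.86151244 -0.50765377  0.57204274]
 [ 0.          0.          0.          1.        ]]
```

View pics/top1.png

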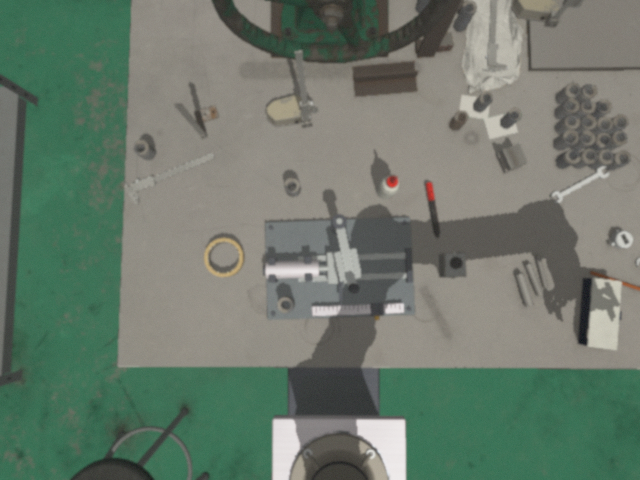

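View pics/scene1.png

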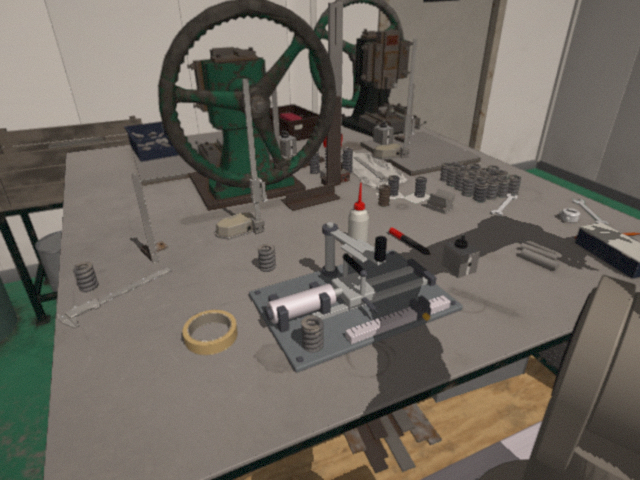

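The top view shows the plate with corners near (265,220), (411,216), (414,317) and (268,319). The guard post is near (339,221), the knob near (353,287) and the rider near (377,309). The scene view shows the knob at (380,248), with the arm over the handle.

```bash
python3 - <<'E'
from h import *
f=load('top1')
c=onz(f,[(265,220),(411,216),(414,317),(268,319)],.012);print(c.round(3))
m=c.mean(0); ux=((c[0]-c[3])+(c[1]-c[2]));yaw=np.arctan2(ux[1],ux[0]);uy=(c[0]-c[1])+(c[3]-c[2]);yaw2=np.arctan2(uy[1],uy[0])-np.pi/2
print('centre',m,yaw,yaw2)
pp=onz(f,[(339,221)],.16);k=onz(f,[(353,287)],.169);rd=onz(f,[(377,309)],.044)
print('post,knob,rider',pp,k,rd)
yaw=yaw2;R=np.array([[np.cos(yaw),-np.sin(yaw)],[np.sin(yaw),np.cos(yaw)]])
for p in(pp,k,rd):print((p[:,:2]-m[:2])@R)
im=f['frame'][190:340,240:440,::-1];cv2.imwrite('pics/c1.png',cv2.resize(im,(800,600),interpolation=cv2.INTER_CUBIC))
E
```

```text
[[ 0.631  0.182  0.012]
 [ 0.641 -0.179  0.012]
 [ 0.394 -0.183  0.012]
 [ 0.388  0.171  0.012]]
centre [ 0.51347966 -0.00228592  0.012     ] 0.027345308033402946 0.021346881240945415
post,knob,rider [[0.60925614 0.00285743 0.16      ]] [[ 0.46843862 -0.02592237  0.169     ]] [[ 0.41493853 -0.08977473  0.044     ]]
[[0.09586445 0.00309781]]
[[-0.0455353  -0.02266965]]
[[-0.10038615 -0.0853655 ]]
```

View pics/c1.png

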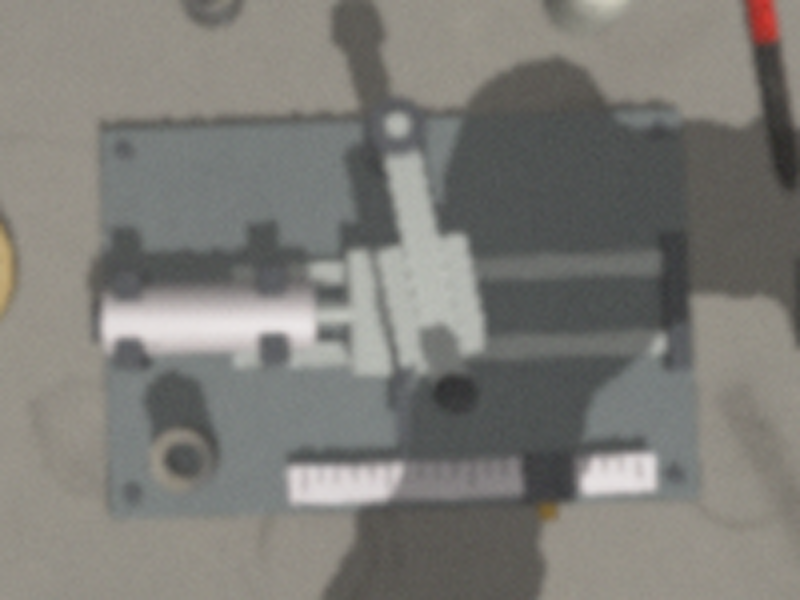

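Call:
arm_command([
  {"x": 0.0265, "y": -0.0297},
  {"x": 0.0265, "y": -0.0297},
  {"x": 0.0265, "y": -0.0297},
  {"x": 0.0265, "y": -0.0297},
  {"x": 0.0265, "y": -0.0297},
  {"x": 0.0265, "y": -0.0297},
  {"x": 0.0265, "y": -0.0297},
  {"x": 0.0265, "y": -0.0297},
])

```text
validation failed for argument at $.ro...
```

Call:
arm_command([
  {"x": 0.0265, "y": -0.0297},
  {"x": 0.0265, "y": -0.0297},
  {"x": 0.0265, "y": -0.0297},
  {"x": 0.0265, "y": -0.0297},
  {"x": 0.0265, "y": -0.0297},
  {"x": 0.0265, "y": -0.0297},
  {"x": 0.0265, "y": -0.0297},
  {"x": 0.0265, "y": -0.0297},
  {},
  {},
])

```text
validation failed for argument at $.ro...
```

```bash
python3 - <<'E'
from h import *
grab('wrist','w1')
o=r.get_obs();print({k:np.round(o[k],3) for k in('clock','joints','tcp_pos','orientation')})
E
```

```text
{'clock': np.float64(0.15), 'joints': array([ 1.083,  0.478,  0.022,  1.556, -0.011,  1.109, -0.083]), 'tcp_pos': array([ 0.25 , -0.627,  0.25 ]), 'orientation': array([-3.084e+00, -5.930e-01,  1.000e-03])}
```

View pics/w1.png

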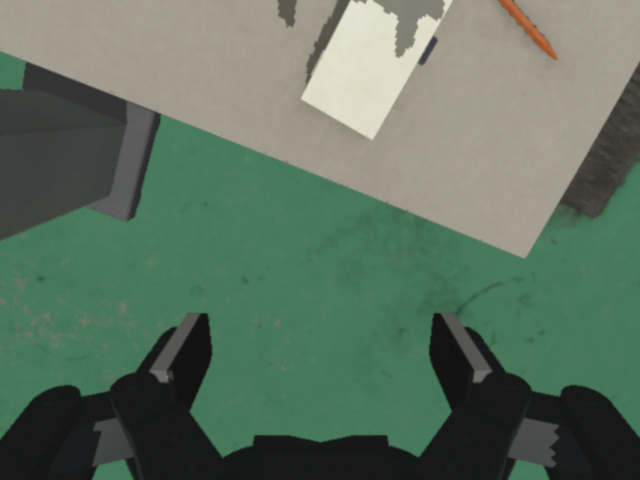

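The call was refused because every key must be given. The wrist picture still shows the start pose.

Call:
arm_command([
  {"fingers": 1, "x": 0.0265, "y": -0.0297, "z": 0, "ax": 0, "ay": 0, "az": 0},
  {"fingers": 1, "x": 0.0265, "y": -0.0297, "z": 0, "ax": 0, "ay": 0, "az": 0},
  {"fingers": 1, "x": 0.0265, "y": -0.0297, "z": 0, "ax": 0, "ay": 0, "az": 0},
  {"fingers": 1, "x": 0.0265, "y": -0.0297, "z": 0, "ax": 0, "ay": 0, "az": 0},
  {"fingers": 1, "x": 0.0265, "y": -0.0297, "z": 0, "ax": 0, "ay": 0, "az": 0},
  {"fingers": 1, "x": 0.0265, "y": -0.0297, "z": 0, "ax": 0, "ay": 0, "az": 0},
  {"fingers": 1, "x": 0.0265, "y": -0.0297, "z": 0, "ax": 0, "ay": 0, "az": 0},
  {"fingers": 1, "x": 0.0265, "y": -0.0297, "z": 0, "ax": 0, "ay": 0, "az": 0},
])

```text
clock: 0.82
tcp_pos: [0.3591, -0.3257, 0.2502]
orientation: [3.085, 0.593, -0.0]
contact_force: [0.3, 0.9, 0.0]
grip_width: 0.085
gripper_force: 0.0
```

Call:
arm_command([
  {"fingers": 1, "x": 0.0265, "y": -0.0297, "z": 0, "ax": 0, "ay": 0, "az": 0},
  {"fingers": 1, "x": 0.0265, "y": -0.0297, "z": 0, "ax": 0, "ay": 0, "az": 0},
  {"fingers": 1, "x": 0.0265, "y": -0.0297, "z": 0, "ax": 0, "ay": 0, "az": 0},
  {"fingers": 1, "x": 0.0265, "y": -0.0297, "z": 0, "ax": 0, "ay": 0, "az": 0},
  {"fingers": 1, "x": 0.0265, "y": -0.0297, "z": 0, "ax": 0, "ay": 0, "az": 0},
  {"fingers": 1, "x": 0.0265, "y": -0.0297, "z": 0, "ax": 0, "ay": 0, "az": 0},
  {"fingers": 1, "x": 0.0265, "y": -0.0297, "z": 0, "ax": 0, "ay": 0, "az": 0},
  {"fingers": 1, "x": 0, "y": 0, "z": 0, "ax": 0, "ay": 0, "az": 0},
  {"fingers": 1, "x": 0, "y": 0, "z": 0, "ax": 0, "ay": 0, "az": 0},
])

```text
clock: 1.57
tcp_pos: [0.4547, -0.0634, 0.2503]
orientation: [-3.083, -0.601, -0.0]
contact_force: [-0.4, -0.9, -0.1]
grip_width: 0.0851
gripper_force: 0.0
```

```bash
python3 - <<'E'
from h import *
grab('wrist','w2')
o=r.get_obs();print({k:np.round(o[k],3) for k in('clock','joints','tcp_pos','orientation')})
E
```

```text
{'clock': np.float64(1.617), 'joints': array([ 0.339,  0.142, -0.362,  2.031,  0.061,  0.979, -1.242]), 'tcp_pos': array([ 0.454, -0.065,  0.25 ]), 'orientation': array([ 3.084e+00,  5.960e-01, -1.000e-03])}
```

View pics/w2.png

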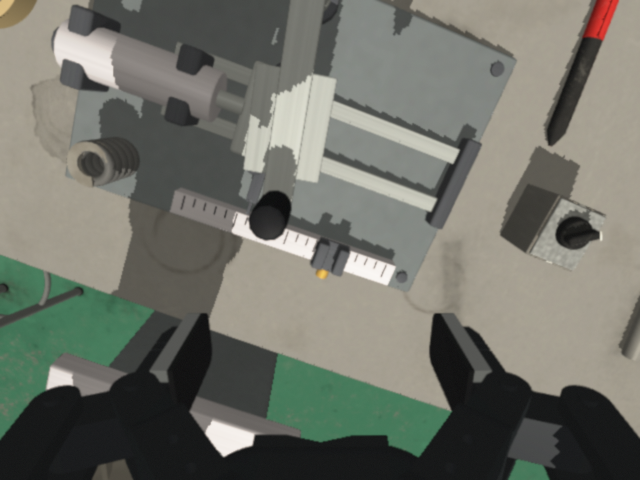

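The wrist view shows the knob top near (268,210), the rider's gap near (330,257) and the rail bumper on the right.

```bash
python3 - <<'E'
from h import *
f=load('w2')
print('knob',onz(f,[(268,208)],.169),deproj(f,[(268,208)]))
print('rider',onz(f,[(330,250)],.044),'jaw depth',deproj(f,[(322,246),(342,254)]))
print('plate holes',onz(f,[(497,69),(401,276)],.012))
im=f['frame'];cv2.imwrite('pics/w2c.png',cv2.resize(im[160:310,220:420,::-1],(800,600),interpolation=cv2.INTER_CUBIC))
E
```

```text
knob [[ 0.47272687 -0.02453272  0.169     ]] [[ 0.47199453 -0.02442993  0.16636274]]
rider [[ 0.42223321 -0.08499481  0.044     ]] jaw depth [[ 0.42253821 -0.07703976  0.04234164]
 [ 0.42231542 -0.09687425  0.04265155]]
plate holes [[ 0.62166503 -0.16126258  0.012     ]
 [ 0.41290469 -0.16814355  0.012     ]]
```

Call:
arm_command([
  {"fingers": 1, "x": 0, "y": 0, "z": 0, "ax": 0, "ay": 0, "az": -7.04},
  {"fingers": 1, "x": 0, "y": 0, "z": 0, "ax": 0, "ay": 0, "az": -7.04},
  {"fingers": 1, "x": 0, "y": 0, "z": 0, "ax": 0, "ay": 0, "az": -7.04},
  {"fingers": 1, "x": 0, "y": 0, "z": 0, "ax": 0, "ay": 0, "az": -7.04},
  {"fingers": 1, "x": 0, "y": 0, "z": 0, "ax": 0, "ay": 0, "az": -7.04},
  {"fingers": 1, "x": 0, "y": 0, "z": 0, "ax": 0, "ay": 0, "az": -7.04},
  {"fingers": 1, "x": 0, "y": 0, "z": 0, "ax": 0, "ay": 0, "az": -7.04},
  {"fingers": 1, "x": 0, "y": 0, "z": 0, "ax": 0, "ay": 0, "az": -7.04},
])

```text
clock: 2.28
tcp_pos: [0.4536, -0.0679, 0.2501]
orientation: [-2.437, -1.982, 0.001]
contact_force: [0.9, 0.1, -0.1]
grip_width: 0.0851
gripper_force: 0.0
```

Call:
arm_command([
  {"fingers": 1, "x": 0, "y": 0, "z": 0, "ax": 0, "ay": 0, "az": -7.04},
  {"fingers": 1, "x": 0, "y": 0, "z": 0, "ax": 0, "ay": 0, "az": -7.04},
  {"fingers": 1, "x": 0, "y": 0, "z": 0, "ax": 0, "ay": 0, "az": -7.04},
  {"fingers": 1, "x": 0, "y": 0, "z": 0, "ax": 0, "ay": 0, "az": -7.04},
  {"fingers": 1, "x": 0, "y": 0, "z": 0, "ax": 0, "ay": 0, "az": -7.04},
  {"fingers": 1, "x": 0, "y": 0, "z": 0, "ax": 0, "ay": 0, "az": -7.04},
  {"fingers": 1, "x": 0, "y": 0, "z": 0, "ax": 0, "ay": 0, "az": -7.04},
  {"fingers": 1, "x": 0, "y": 0, "z": 0, "ax": 0, "ay": 0, "az": -7.04},
])

```text
clock: 2.95
tcp_pos: [0.4535, -0.0679, 0.25]
orientation: [-1.213, -2.897, 0.001]
contact_force: [-0.3, -0.3, -0.2]
grip_width: 0.0852
gripper_force: 0.0
```

Call:
arm_command([
  {"fingers": 1, "x": 0, "y": 0, "z": 0, "ax": 0, "ay": 0, "az": -7.04},
  {"fingers": 1, "x": 0, "y": 0, "z": 0, "ax": 0, "ay": 0, "az": -7.04},
  {"fingers": 1, "x": 0, "y": 0, "z": 0, "ax": 0, "ay": 0, "az": -7.04},
  {"fingers": 1, "x": 0, "y": 0, "z": 0, "ax": 0, "ay": 0, "az": -7.04},
  {"fingers": 1, "x": 0, "y": 0, "z": 0, "ax": 0, "ay": 0, "az": -7.04},
  {"fingers": 1, "x": 0, "y": 0, "z": 0, "ax": 0, "ay": 0, "az": -7.04},
  {"fingers": 1, "x": 0, "y": 0, "z": 0, "ax": 0, "ay": 0, "az": -7.04},
  {"fingers": 1, "x": 0, "y": 0, "z": 0, "ax": 0, "ay": 0, "az": -7.04},
  {"fingers": 1, "x": 0, "y": 0, "z": 0, "ax": 0, "ay": 0, "az": 0},
])

```text
clock: 3.7
tcp_pos: [0.4536, -0.0677, 0.25]
orientation: [0.295, -3.127, 0.001]
contact_force: [-0.2, -0.1, 1.1]
grip_width: 0.0857
gripper_force: 0.0
```

View pics/w2c.png

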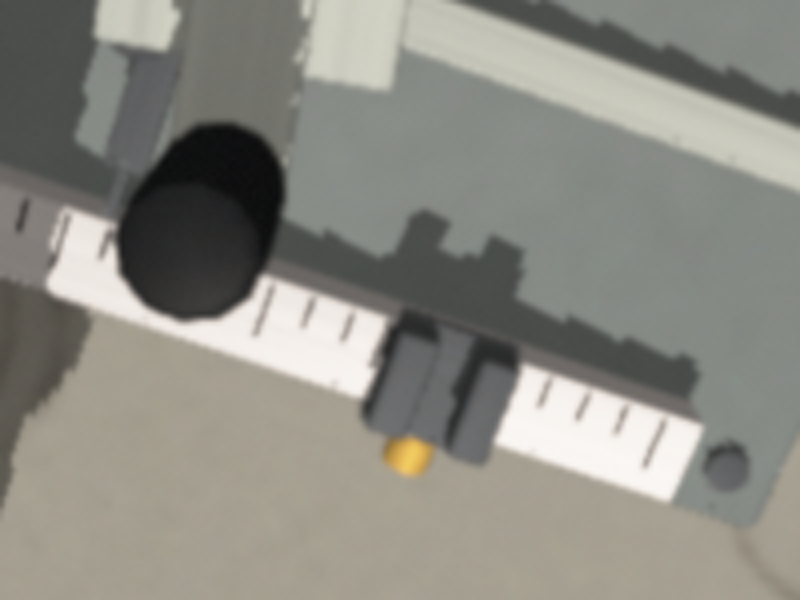

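```bash
python3 - <<'E'
from h import *
from scipy.spatial.transform import Rotation as Ro
o=r.get_obs();print({k:np.round(o[k],3) for k in('clock','joints','tcp_pos')},Ro.from_rotvec(o['orientation']).as_matrix().round(3))
E
```

```text
{'clock': np.float64(3.7), 'joints': array([ 0.63 ,  0.178, -0.679,  2.015,  0.134,  0.992,  1.644]), 'tcp_pos': array([ 0.454, -0.068,  0.25 ])} [[-0.982 -0.187 -0.001]
 [-0.187  0.982 -0.001]
 [ 0.001 -0.    -1.   ]]
```

The crop shows the knob's top centre at about full-frame (267.5,222) and the jaw tops at about (320.5,256) and (341,261).

```bash
python3 - <<'E'
from h import *
f=load('w2')
k=onz(f,[(267.5,222)],.169)[0];print('knob',k)
j=onz(f,[(320.5,256),(341,261)],.044);print('jaws',j,j.mean(0))
print('gap floor',onz(f,[(330.5,256)],.028))
c=load('top1');cc=onz(c,[(240+100/4,190+122/4),(240+683/4,190+105/4),(240+696/4,190+508/4),(240+108/4,190+515/4)],.012);print(cc.round(3),cc.mean(0))
o=r.get_obs();d=k[:2]-o['tcp_pos'][:2];print('dxy tool',d@np.array([[-.982,-.187],[-.187,.982]]))
E
```

```text
knob [ 0.46518117 -0.02692726  0.169     ]
jaws [[ 0.41360257 -0.07918341  0.044     ]
 [ 0.41610758 -0.09844133  0.044     ]] [ 0.41485507 -0.08881237  0.044     ]
gap floor [[ 0.41155968 -0.09033001  0.028     ]]
[[ 0.63   0.182  0.012]
 [ 0.64  -0.179  0.012]
 [ 0.394 -0.183  0.012]
 [ 0.389  0.174  0.012]] [ 0.51316163 -0.00152339  0.012     ]
dxy tool [-0.01898231  0.03792216]
```

Call:
arm_command([
  {"fingers": 1, "x": -0.01, "y": 0.019, "z": 0, "ax": 0, "ay": 0, "az": 0},
  {"fingers": 1, "x": -0.009, "y": 0.019, "z": 0, "ax": 0, "ay": 0, "az": 0},
  {"fingers": 1, "x": 0, "y": 0, "z": 0.03, "ax": 0, "ay": 0, "az": 0},
  {"fingers": 1, "x": 0, "y": 0, "z": 0.03, "ax": 0, "ay": 0, "az": 0},
  {"fingers": 0.3, "x": 0, "y": 0, "z": 0.02, "ax": 0, "ay": 0, "az": 0},
  {"fingers": -0.35, "x": 0, "y": 0, "z": 0.018, "ax": 0, "ay": 0, "az": 0},
  {"fingers": -0.35, "x": 0, "y": 0, "z": 0, "ax": 0, "ay": 0, "az": 0},
  {"fingers": -0.35, "x": 0, "y": 0, "z": 0, "ax": 0, "ay": 0, "az": 0},
  {"fingers": -0.35, "x": 0, "y": 0, "z": 0, "ax": 0, "ay": 0, "az": 0},
  {"fingers": -0.35, "x": 0, "y": 0, "z": 0, "ax": 0, "ay": 0, "az": 0},
], grip_force=20)

```text
clock: 4.53
tcp_pos: [0.4668, -0.0253, 0.1536]
orientation: [-0.29, 3.126, -0.001]
contact_force: [-0.9, -0.3, 0.8]
grip_width: 0.0279
gripper_force: 0.0
```

```bash
python3 - <<'E'
from h import *
grab('wrist','w3')
o=r.get_obs();print({k:np.round(o[k],3) for k in('clock','joints','tcp_pos','contact_force','grip_width')})
E
```

```text
{'clock': np.float64(4.583), 'joints': array([ 0.487,  0.338, -0.662,  2.096,  0.291,  0.795,  1.403]), 'tcp_pos': array([ 0.467, -0.025,  0.154]), 'contact_force': array([-0.525,  1.809, -0.831]), 'grip_width': np.float64(0.028)}
```

View pics/w3.png

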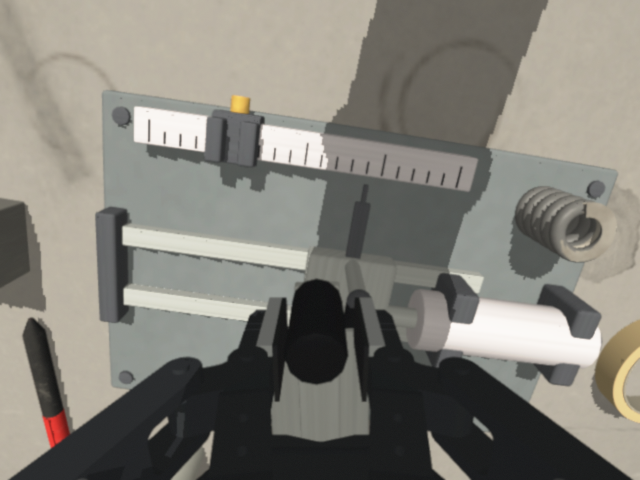

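The knob stands between the jaws. The pointer tip is near (364,188) and the rider's gap near (234,138). Next I swing the arm along the arc.

Call:
arm_command([
  {"fingers": -0.35, "x": -0.00095, "y": 0.017, "z": 0, "ax": 0, "ay": 0, "az": 6.5},
  {"fingers": -0.35, "x": -0.00095, "y": 0.017, "z": 0, "ax": 0, "ay": 0, "az": 6.5},
  {"fingers": -0.35, "x": -0.00095, "y": 0.017, "z": 0, "ax": 0, "ay": 0, "az": 6.5},
  {"fingers": -0.35, "x": -0.00095, "y": 0.017, "z": 0, "ax": 0, "ay": 0, "az": 6.5},
  {"fingers": -0.35, "x": -0.00095, "y": 0.017, "z": 0, "ax": 0, "ay": 0, "az": 6.5},
  {"fingers": -0.35, "x": -0.00095, "y": 0.017, "z": 0, "ax": 0, "ay": 0, "az": 6.5},
  {"fingers": -0.35, "x": -0.00095, "y": 0.017, "z": 0, "ax": 0, "ay": 0, "az": 6.5},
])

```text
clock: 5.17
tcp_pos: [0.4903, 0.0894, 0.1533]
orientation: [0.948, 2.994, 0.0]
contact_force: [0.2, -1.1, -0.2]
grip_width: 0.0277
gripper_force: 0.3
```

Call:
arm_command([
  {"fingers": -0.35, "x": -0.00095, "y": 0.017, "z": 0, "ax": 0, "ay": 0, "az": 6.5},
  {"fingers": -0.35, "x": -0.00095, "y": 0.017, "z": 0, "ax": 0, "ay": 0, "az": 6.5},
  {"fingers": -0.35, "x": -0.00095, "y": 0.017, "z": 0, "ax": 0, "ay": 0, "az": 6.5},
  {"fingers": -0.35, "x": -0.00095, "y": 0.017, "z": 0, "ax": 0, "ay": 0, "az": 6.5},
  {"fingers": -0.35, "x": -0.00095, "y": 0.017, "z": 0, "ax": 0, "ay": 0, "az": 6.5},
  {"fingers": -0.35, "x": -0.00095, "y": 0.017, "z": 0, "ax": 0, "ay": 0, "az": 6.5},
  {"fingers": -0.35, "x": -0.00095, "y": 0.017, "z": 0, "ax": 0, "ay": 0, "az": 6.5},
  {"fingers": -0.35, "x": -0.0005, "y": 0.01, "z": 0, "ax": 0, "ay": 0, "az": 4},
  {"fingers": -0.35, "x": 0, "y": 0, "z": 0, "ax": 0, "ay": 0, "az": 0},
])

```text
clock: 5.92
tcp_pos: [0.6002, 0.1529, 0.1534]
orientation: [2.111, 2.325, 0.004]
contact_force: [0.4, -0.1, -0.5]
grip_width: 0.0278
gripper_force: 0.0
```

```bash
python3 - <<'E'
from h import *
from scipy.spatial.transform import Rotation as Ro
o=r.get_obs();print({k:np.round(o[k],3) for k in('clock','joints','tcp_pos','contact_force','gripper_force')},Ro.from_rotvec(o['orientation']).as_matrix().round(3))
f=load('w3')
t=onz(f,[(364,187)],.037);g=onz(f,[(217,137),(250,140)],.044);print('tip',t,'jaws',g,g.mean(0))
im=f['frame'];cv2.imwrite('pics/w3c.png',cv2.resize(im[80:230,190:390,::-1],(800,600),interpolation=cv2.INTER_CUBIC))
E
```

```text
{'clock': np.float64(5.917), 'joints': array([-0.127,  0.506, -0.299,  1.767,  0.184,  0.893, -0.409]), 'tcp_pos': array([0.6  , 0.153, 0.153]), 'contact_force': array([ 0.398, -0.141, -0.532]), 'gripper_force': np.float64(0.0)} [[-0.096  0.995  0.003]
 [ 0.995  0.096  0.001]
 [ 0.001  0.003 -1.   ]]
tip [[ 0.42542781 -0.00450872  0.037     ]] jaws [[ 0.41105492 -0.0965861   0.044     ]
 [ 0.40929348 -0.07727686  0.044     ]] [ 0.4101742  -0.08693148  0.044     ]
```

View pics/w3c.png

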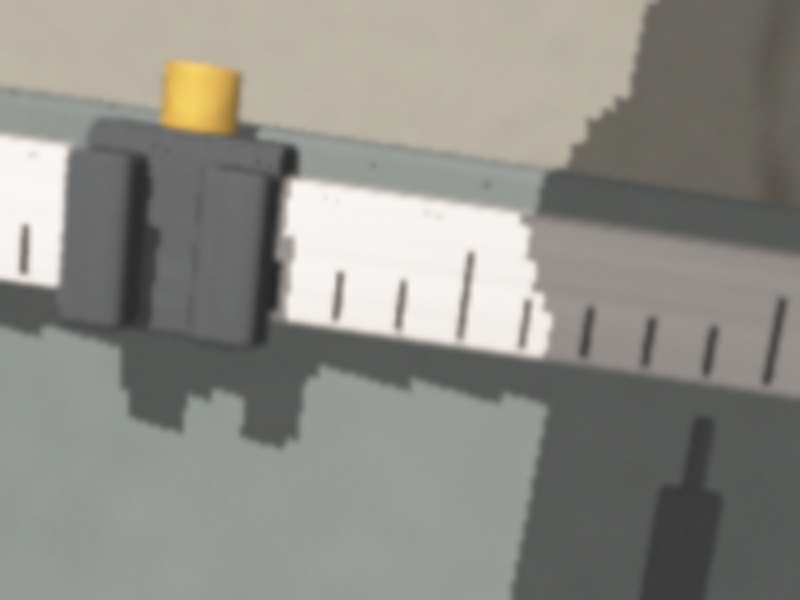

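The crop shows the pointer tip at full-frame (365.7,185) and the jaw tops at about (214.5,139) and (248,144). I continue to the end stop.

Call:
arm_command([
  {"fingers": -0.35, "x": -0.0001, "y": 0.0052, "z": 0, "ax": 0, "ay": 0, "az": 2},
  {"fingers": -0.35, "x": -0.0001, "y": 0.0052, "z": 0, "ax": 0, "ay": 0, "az": 2},
  {"fingers": -0.35, "x": -0.0001, "y": 0.0052, "z": 0, "ax": 0, "ay": 0, "az": 2},
  {"fingers": -0.35, "x": -0.0001, "y": 0.0052, "z": 0, "ax": 0, "ay": 0, "az": 2},
  {"fingers": -0.35, "x": -0.0001, "y": 0.0026, "z": 0, "ax": 0, "ay": 0, "az": 1},
  {"fingers": -0.35, "x": 0, "y": 0, "z": 0, "ax": 0, "ay": 0, "az": 0},
  {"fingers": -0.35, "x": 0, "y": 0, "z": 0, "ax": 0, "ay": 0, "az": 0},
])

```text
clock: 6.5
tcp_pos: [0.6205, 0.1527, 0.1527]
orientation: [-2.282, -2.159, 0.001]
contact_force: [-3.3, -1.1, 2.5]
grip_width: 0.0276
gripper_force: 1.4
```

```bash
python3 - <<'E'
from h import *
f=load('w3')
t=onz(f,[(365.7,185)],.037);g=onz(f,[(214.5,139),(248,144)],.044);print('tip',t,'jaws',g,g.mean(0))
E
```

```text
tip [[ 0.42399864 -0.00373783  0.037     ]] jaws [[ 0.41245647 -0.09791842  0.044     ]
 [ 0.41178367 -0.0781393   0.044     ]] [ 0.41212007 -0.08802886  0.044     ]
```

Call:
arm_command([
  {"fingers": -0.35, "x": 0, "y": 0.003, "z": 0, "ax": 0, "ay": 0, "az": 1},
  {"fingers": -0.35, "x": 0, "y": 0.003, "z": 0, "ax": 0, "ay": 0, "az": 1},
  {"fingers": -0.35, "x": 0, "y": 0, "z": 0, "ax": 0, "ay": 0, "az": 0},
  {"fingers": -0.35, "x": 0, "y": 0, "z": 0, "ax": 0, "ay": 0, "az": 0},
])

```text
clock: 6.83
tcp_pos: [0.6208, 0.1523, 0.1521]
orientation: [-2.314, -2.115, 0.018]
contact_force: [-21.8, -2.8, 16.3]
grip_width: 0.028
gripper_force: 10.8
```

The TCP didn't advance and the force rose, so the arm is on its end stop. I back off, open, lift and go above the handle.

Call:
arm_command([
  {"fingers": -0.35, "x": 0, "y": -0.006, "z": 0, "ax": 0, "ay": 0, "az": 0},
  {"fingers": -0.2, "x": 0, "y": 0, "z": 0, "ax": 0, "ay": 0, "az": 0},
  {"fingers": 0, "x": 0, "y": 0, "z": 0, "ax": 0, "ay": 0, "az": 0},
  {"fingers": 0, "x": 0, "y": 0, "z": -0.033, "ax": 0, "ay": 0, "az": 0},
  {"fingers": 0.5, "x": 0, "y": 0, "z": -0.033, "ax": 0, "ay": 0, "az": 0},
  {"fingers": 0.5, "x": 0, "y": 0, "z": -0.033, "ax": 0, "ay": 0, "az": 0},
  {"fingers": 0.5, "x": -0.0327, "y": -0.0189, "z": 0, "ax": 0, "ay": 0, "az": 0},
  {"fingers": 0.5, "x": -0.0327, "y": -0.0189, "z": 0, "ax": 0, "ay": 0, "az": 0},
  {"fingers": 0.5, "x": -0.0327, "y": -0.0189, "z": 0, "ax": 0, "ay": 0, "az": 0},
  {"fingers": 0.5, "x": -0.0327, "y": -0.0189, "z": 0, "ax": 0, "ay": 0, "az": 0},
])

```text
clock: 7.67
tcp_pos: [0.5337, 0.0281, 0.2517]
orientation: [2.32, 2.116, 0.002]
contact_force: [0.9, -0.5, -0.1]
grip_width: 0.0637
gripper_force: 0.0
```

Call:
arm_command([
  {"fingers": 0.5, "x": -0.0327, "y": -0.0189, "z": 0, "ax": 0, "ay": 0, "az": 0},
  {"fingers": 0.5, "x": 0, "y": 0, "z": 0, "ax": 0, "ay": 0, "az": -6.9},
  {"fingers": 0.5, "x": 0, "y": 0, "z": 0, "ax": 0, "ay": 0, "az": -6.9},
  {"fingers": 0.5, "x": 0, "y": 0, "z": 0, "ax": 0, "ay": 0, "az": -6.9},
  {"fingers": 0.5, "x": 0, "y": 0, "z": 0, "ax": 0, "ay": 0, "az": -6.9},
  {"fingers": 0.5, "x": 0, "y": 0, "z": 0, "ax": 0, "ay": 0, "az": -6.9},
  {"fingers": 0.5, "x": 0, "y": 0, "z": 0, "ax": 0, "ay": 0, "az": -6.9},
  {"fingers": 0.5, "x": 0, "y": 0, "z": 0, "ax": 0, "ay": 0, "az": -6.9},
])

```text
clock: 8.33
tcp_pos: [0.5129, -0.0016, 0.2516]
orientation: [1.243, 2.884, 0.001]
contact_force: [0.3, -0.1, -0.5]
grip_width: 0.0641
gripper_force: 0.0
```

Call:
arm_command([
  {"fingers": 0.5, "x": 0, "y": 0, "z": 0, "ax": 0, "ay": 0, "az": -6.9},
  {"fingers": 0.5, "x": 0, "y": 0, "z": 0, "ax": 0, "ay": 0, "az": -6.9},
  {"fingers": 0.5, "x": 0, "y": 0, "z": 0, "ax": 0, "ay": 0, "az": -6.9},
  {"fingers": 0.5, "x": 0, "y": 0, "z": 0, "ax": 0, "ay": 0, "az": -6.9},
  {"fingers": 0.5, "x": 0, "y": 0, "z": 0, "ax": 0, "ay": 0, "az": -6.9},
  {"fingers": 0.5, "x": 0, "y": 0, "z": 0, "ax": 0, "ay": 0, "az": -6.9},
  {"fingers": 0.5, "x": 0, "y": 0, "z": 0, "ax": 0, "ay": 0, "az": -6.9},
  {"fingers": 0.5, "x": 0, "y": 0, "z": 0, "ax": 0, "ay": 0, "az": 0},
])

```text
clock: 9.0
tcp_pos: [0.5129, -0.0016, 0.2515]
orientation: [-0.042, 3.14, 0.0]
contact_force: [-0.5, -0.4, 0.6]
grip_width: 0.0644
gripper_force: 0.0
```

```bash
python3 - <<'E'
from h import *
from scipy.spatial.transform import Rotation as Ro
grab('wrist','w4');f=grab('top','top2')
cv2.imwrite('pics/mix.png',np.hstack([cv2.resize(load('w4')['frame'],(480,360)),cv2.resize(f['frame'][190:340,260:400],(320,360))])[:,:,::-1])
o=r.get_obs();print({k:np.round(o[k],3) for k in('clock','joints','tcp_pos','contact_force')},Ro.from_rotvec(o['orientation']).as_matrix().round(3))
E
```

```text
{'clock': np.float64(9.1), 'joints': array([ 0.289,  0.245, -0.474,  1.912,  0.131,  1.013,  1.347]), 'tcp_pos': array([ 0.513, -0.002,  0.251]), 'contact_force': array([ 0.292,  0.304, -0.062])} [[-1.    -0.019  0.001]
 [-0.019  1.     0.   ]
 [-0.001  0.    -1.   ]]
```

View pics/mix.png

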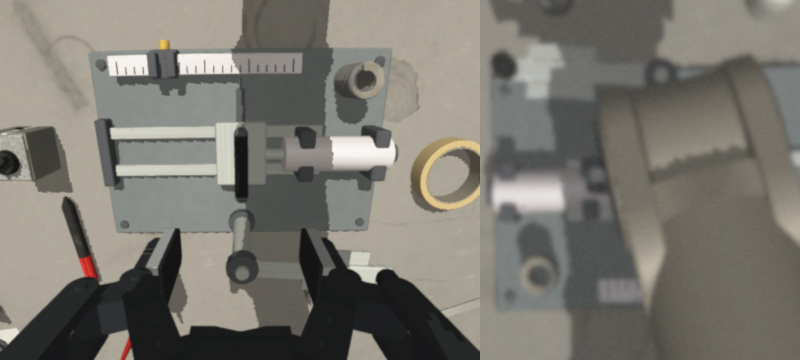

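The guard bar now lies along +y. The handle bar is visible at full-frame (321,173)–(321,262), clear of the plate.

```bash
python3 - <<'E'
from h import *
f=load('w4')
hs=onz(f,[(321,172),(321,260)],.099);print('handle top ends',hs,hs.mean(0))
k=onz(load('top2'),[(270,217)],.169)[0];print('knob',k)
v=k[:2]-np.array([.6125,0]);print('guard angle',np.hypot(*v),np.arctan2(v[1],-v[0]) +.02)
cv2.imwrite('pics/w4c.png',cv2.resize(f['frame'][50:260,140:420,::-1],(800,600),interpolation=cv2.INTER_CUBIC))
E
```

```text
handle top ends [[ 4.71785900e-01 -1.51724896e-03  9.90000000e-02]
 [ 5.38939613e-01  2.66309622e-04  9.90000000e-02]] [ 0.50536276 -0.00062547  0.099     ]
knob [0.61671844 0.15015017 0.169     ]
guard angle 0.15020942035801824 1.6188837767595023
```

Call:
arm_command([
  {"fingers": 0.5, "x": 0.005, "y": 0, "z": 0.03, "ax": 0, "ay": 0, "az": 0},
  {"fingers": 0.5, "x": 0, "y": 0, "z": 0.035, "ax": 0, "ay": 0, "az": 0},
  {"fingers": 0.5, "x": 0, "y": 0, "z": 0.035, "ax": 0, "ay": 0, "az": 0},
  {"fingers": 0.5, "x": 0, "y": 0, "z": 0.035, "ax": 0, "ay": 0, "az": 0},
  {"fingers": 0.5, "x": 0, "y": 0, "z": 0.024, "ax": 0, "ay": 0, "az": 0},
  {"fingers": 0.5, "x": 0, "y": 0, "z": 0, "ax": 0, "ay": 0, "az": 0},
])

```text
clock: 9.6
tcp_pos: [0.504, -0.0018, 0.088]
orientation: [0.032, -3.134, 0.0]
contact_force: [-0.1, -0.3, 1.1]
grip_width: 0.0639
gripper_force: 0.0
```

Call:
arm_command([
  {"fingers": -1, "x": 0, "y": 0, "z": 0, "ax": 0, "ay": 0, "az": 0},
  {"fingers": -1, "x": 0, "y": 0, "z": 0, "ax": 0, "ay": 0, "az": 0},
  {"fingers": -1, "x": 0, "y": 0, "z": 0, "ax": 0, "ay": 0, "az": 0},
  {"fingers": -1, "x": 0, "y": 0, "z": 0, "ax": 0, "ay": 0, "az": 0},
  {"fingers": -1, "x": 0, "y": 0, "z": 0, "ax": 0, "ay": 0, "az": 0},
  {"fingers": -1, "x": 0, "y": 0, "z": 0, "ax": 0, "ay": 0, "az": 0},
  {"fingers": -1, "x": 0, "y": 0, "z": 0, "ax": 0, "ay": 0, "az": 0},
  {"fingers": -1, "x": 0, "y": 0, "z": 0, "ax": 0, "ay": 0, "az": 0},
], grip_force=60)

```text
clock: 10.27
tcp_pos: [0.5085, -0.001, 0.0942]
orientation: [-0.036, 3.138, 0.0]
contact_force: [-1.0, 1.1, 7.5]
grip_width: 0.0122
gripper_force: 58.4
```

Call:
arm_command([
  {"fingers": -1, "x": 0, "y": -0.008, "z": 0, "ax": 0, "ay": 0, "az": 0},
  {"fingers": -1, "x": 0, "y": -0.012, "z": 0, "ax": 0, "ay": 0, "az": 0},
  {"fingers": -1, "x": 0, "y": -0.015, "z": 0, "ax": 0, "ay": 0, "az": 0},
  {"fingers": -1, "x": 0, "y": -0.015, "z": 0, "ax": 0, "ay": 0, "az": 0},
  {"fingers": -1, "x": 0, "y": -0.015, "z": 0, "ax": 0, "ay": 0, "az": 0},
  {"fingers": -1, "x": 0, "y": -0.012, "z": 0, "ax": 0, "ay": 0, "az": 0},
  {"fingers": -1, "x": 0, "y": -0.005, "z": 0, "ax": 0, "ay": 0, "az": 0},
  {"fingers": -1, "x": 0, "y": 0, "z": 0, "ax": 0, "ay": 0, "az": 0},
  {"fingers": -1, "x": 0, "y": 0, "z": 0, "ax": 0, "ay": 0, "az": 0},
])

```text
clock: 11.02
tcp_pos: [0.5114, -0.0806, 0.0942]
orientation: [-0.039, 3.136, 0.004]
contact_force: [1.6, 7.6, 3.8]
grip_width: 0.012
gripper_force: 58.5
```

```bash
python3 - <<'E'
from h import *
f=grab('wrist','w5')
o=r.get_obs();print({k:np.round(o[k],3) for k in('clock','joints','tcp_pos','contact_force','grip_width')})
cv2.imwrite('pics/w5.png',f['frame'][:,:,::-1])
E
```

```text
{'clock': np.float64(11.067), 'joints': array([ 0.366,  0.464, -0.404,  2.039,  0.277,  0.686,  1.38 ]), 'tcp_pos': array([ 0.511, -0.08 ,  0.094]), 'contact_force': array([1.598, 9.022, 3.383]), 'grip_width': np.float64(0.012)}
```

View pics/w5.png

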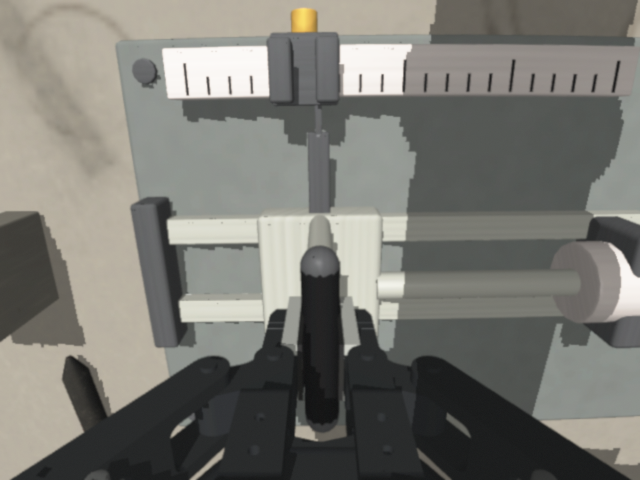

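The pointer blade is near column 319, row 115. The jaws span columns 269–291 and 317–339, so a few millimetres of pull remain. I measure the edges from the pixels.

```bash
cat > m.py <<'E'
from h import *
import sys
f=load(sys.argv[1]);g=cv2.cvtColor(f['frame'],cv2.COLOR_RGB2GRAY)
for v in (45,70,90,97): print(v,g[v,262:348])
for v in (108,114,120,126): print(v,g[v,280:340])
d=f['depth'];print('depth row90',d[90,262:348:3].round(3)); print('depth 114',d[114,300:336:2].round(3))
E
python3 m.py w5
```

```text
45 [174 175 176 168 142 113 106 110 113 114 114 114 115 114 115 116 116 116
 116 115 115 113 114 112 111 106  97  84  64  58  82 106 114 114 114 114
 113 114 114 114 114 114 113 114 114 113 114 114 113 114 113 111 105  95
  98 107 114 117 117 117 116 117 116 115 116 115 115 115 114 113 112 112
 111 108 103  93  90 133 198 229 234 234 234 234 235 235]
70 [247 247 247 247 246 236 173 115 106 110 110 110 110 110 109 110 110 112
 110 111 111 110 109 108 107 105 100  91  79  60  51  54  61  63  64  65
  79 103 110 110 110 110 110 109 109 110 109 110 110 109 110 109 107 101
  94 101 109 112 113 112 111 110 110 110 111 110 111 111 110 110 108 107
 106 104  99  91  94 120 143 150 150 168 218 241 245 245]
90 [245 245 245 245 245 244 234 162 106 104 107 107 106 105 105 105 106 106
 108 107 106 107 106 106 105 103 102  96  87  74  55  50  58  61  62  64
  80 101 107 107 107 106 107 107 107 107 108 107 107 108 107 108 106  99
  90  97 104 107 108 107 108 105 105 105 106 106 107 107 105 106 106 105
 102 102  97  88  76  83 117 141 163 209 236 241 241 241]
97 [132 132 131 131 130 129 121  98  96 1
[... 918 characters left out ...]
6  86  85  85  85  86  86  85  85  88  93
 103 105 106 105 102  95  88  85  86  85  86  86  85  85  85  86  86  85
  85  86  85  86  86  85]
126 [148 147 145 133 100  85  85  84  85  84  85  85  86  85  85  85  86  85
  86  86  86  85  85  85  86  85  85  86  86  85  86  86  86  86  87  93
 101 104 103 102  98  91  86  86  86  87  85  86  86  87  86  87  87  88
  88  87  86  87  87  87]
depth row90 [0.176 0.177 0.177 0.162 0.161 0.161 0.162 0.161 0.162 0.162 0.163 0.173
 0.172 0.173 0.173 0.172 0.174 0.173 0.162 0.161 0.161 0.163 0.162 0.161
 0.161 0.163 0.177 0.177 0.177]
depth 114 [0.196 0.196 0.194 0.195 0.196 0.194 0.194 0.195 0.17  0.17  0.17  0.194
 0.195 0.195 0.195 0.195 0.194 0.196]
```

```bash
python3 - <<'E'
from h import *
f=load('w5')
j=onz(f,[(269.2,90),(338,90),(303.6,90)],.044);p=onz(f,[(318,111)],.037);p2=onz(f,[(318,111)],.0355)
print(f['K'][0,0],j,'width',np.linalg.norm(j[0]-j[1]),p)
uy=np.array([-np.sin(.02),np.cos(.02)])
for q in(p,p2):print('remaining',(j[2]-q[0])[:2]@uy)
E
```

```text
384.7953040512273 [[ 0.42139479 -0.10346982  0.044     ]
 [ 0.42074893 -0.07462238  0.044     ]
 [ 0.42109136 -0.08904337  0.044     ]] width 0.02885467104160209 [[ 0.42939609 -0.08283844  0.037     ]]
remaining -0.006037611487226255
remaining -0.006034258956821312
```

Call:
arm_command([
  {"fingers": -1, "x": 0, "y": -0.004, "z": 0, "ax": 0, "ay": 0, "az": 0},
  {"fingers": -1, "x": 0, "y": -0.0022, "z": 0, "ax": 0, "ay": 0, "az": 0},
  {"fingers": -1, "x": 0, "y": 0, "z": 0, "ax": 0, "ay": 0, "az": 0},
  {"fingers": -1, "x": 0, "y": 0, "z": 0, "ax": 0, "ay": 0, "az": 0},
  {"fingers": -1, "x": 0, "y": 0, "z": 0, "ax": 0, "ay": 0, "az": 0},
  {"fingers": -1, "x": 0, "y": 0, "z": 0, "ax": 0, "ay": 0, "az": 0},
])

```text
clock: 11.57
tcp_pos: [0.5116, -0.0861, 0.0942]
orientation: [-0.04, 3.136, 0.005]
contact_force: [1.6, 8.4, 2.4]
grip_width: 0.012
gripper_force: 58.5
```

```bash
python3 -c "
from h import *
grab('wrist','w6')"; python3 m.py w6 | grep -v depth
```

```text
45 [174 176 177 181 186 189 190 191 191 192 193 194 195 195 196 197 197 184
 132 103 105 112 114 114 113 113 113 113 114 114 114 114 113 113 113 112
 112 111 109 100  89  75  70  93 108 112 113 112 111 112 112 112 112 111
 112 112 112 112 112 112 111 111 111 111 110 100  85  87  99 109 116 116
 116 116 115 115 114 114 115 114 112 112 111 110 109 108]
70 [247 247 247 247 247 247 247 247 247 247 247 247 247 247 247 247 247 246
 237 163 105 104 108 110 110 110 108 108 108 109 109 109 108 109 109 108
 108 106 105 101  92  81  64  54  60  62  63  66  80 101 108 108 108 107
 108 108 107 107 108 108 107 107 107 107 105  95  81  84  98 107 110 111
 111 109 108 108 109 108 108 107 107 107 107 107 105 103]
90 [179  99 110 199 237 243 244 244 244 244 244 244 244 244 244 244 244 244
 243 230 150 100 103 106 106 105 105 105 104 104 105 106 106 106 105 105
 104 103 101 100  94  86  74  56  55  60  61  66  80 100 106 106 106 106
 106 106 107 105 105 106 106 105 106 105 104  99  85  82  94 102 106 107
 106 104 104 104 104 104 104 105 105 105 104 104 103 102]
97 [129 129 127 127 126 126 125 125 125 1
[... 750 characters left out ...]
3  84  83  84  83  83  83  83  83
  83  83  84  83  83  84]
120 [148 148 148 147 147 147 148 147 146 146 144 140 138 135 123  95  83  83
  84  84  84  84  84  85  85  84  83  85  85  85  84  85  84  84  84  89
 100 103 103 103  99  88  80  82  85  85  84  84  84  84  83  83  84  83
  84  85  84  84  85  85]
126 [148 148 147 148 148 147 147 148 147 147 147 147 145 144 129  98  84  83
  83  84  83  85  85  85  85  85  84  85  84  85  85  85  85  85  82  86
  98 102 103 101  97  89  80  83  84  85  85  85  85  84  84  84  84  84
  85  85  85  85  85  85]
 0.162 0.162 0.161 0.173 0.174 0.173 0.172 0.173 0.172 0.172 0.173 0.163
 0.161 0.162 0.162 0.162 0.162]
 0.195 0.195 0.195 0.195 0.196 0.196]
```

```bash
python3 - <<'E'
from h import *
f=load('w6')
j=onz(f,[(316.5,92)],.044);p=onz(f,[(318,109)],.037)
uy=np.array([-np.sin(.02),np.cos(.02)])
print(j,p,f['K'],f['distortion'],f['world_from_camera'].round(3),'remaining',(j-p)[0,:2]@uy)
E
```

```text
[[ 0.42196873 -0.08912567  0.044     ]] [[ 0.42875796 -0.08835316  0.037     ]] [[384.79530405   0.         320.20717459]
 [  0.         384.79530405 239.79566035]
 [  0.           0.           1.        ]] [-0.04042666  0.          0.          0.          0.        ] [[-0.025  0.947  0.321  0.429]
 [ 1.     0.022  0.011 -0.088]
 [ 0.004  0.321 -0.947  0.216]
 [ 0.     0.     0.     1.   ]] remaining -0.000636585439221665
```

Call:
arm_command([
  {"fingers": -1, "x": 0, "y": -0.0007, "z": 0, "ax": 0, "ay": 0, "az": 0},
  {"fingers": -1, "x": 0, "y": 0, "z": 0, "ax": 0, "ay": 0, "az": 0},
  {"fingers": -1, "x": 0, "y": 0, "z": 0, "ax": 0, "ay": 0, "az": 0},
  {"fingers": -1, "x": 0, "y": 0, "z": 0, "ax": 0, "ay": 0, "az": 0},
  {"fingers": -1, "x": 0, "y": 0, "z": 0, "ax": 0, "ay": 0, "az": 0},
  {"fingers": -1, "x": 0, "y": 0, "z": 0, "ax": 0, "ay": 0, "az": 0},
])

```text
clock: 12.12
tcp_pos: [0.5116, -0.0865, 0.0942]
orientation: [-0.041, 3.136, 0.005]
contact_force: [1.7, 9.9, 2.9]
grip_width: 0.0122
gripper_force: 58.6
```

```bash
python3 - <<'E'
from h import *
f=grab('wrist','w7');g=cv2.cvtColor(f['frame'],cv2.COLOR_RGB2GRAY).astype(float)
print(g[92,280:312].astype(int),g[92,322:362].astype(int));print(g[108,310:326].astype(int))
o=r.get_obs();print(o['tcp_pos'],o['contact_force'],o['grip_width'])
E
```

```text
[242 241 229 157 104 101 105 105 105 105 104 104 105 103 104 105 104 105
 104 104 102 101  99  94  86  74  58  57  62  62  67  82] [107 107 108 107 107 107  99  85  80  92 100 104 105 104 104 104 104 104
 103 104 104 104 103 104 103 103 101 100  95  88  89 116 139 163 212 235
 239 240 239 239]
[ 84  85  85  84  86  92 102 104 104 103  98  87  79  81  83  83]
[ 0.511632   -0.08651493  0.09425278] [2.21178793 9.41192955 3.26156135] 0.011982724969758338
```

```bash
python3 -c "
from bench import r
print(r.hand_in())"
```

```text
the job is handed in; nothing more can be done
None
```

I swung the guard arm to its end stop, then drew the slide out until the pointer stood within about 0.3 mm of the middle of the rider's gap, and handed in still gripping the handle at 12 s; the verdict was not shown.

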